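Line up the amber flasks by size

ROBOT

A 7-joint arm with a two-finger parallel gripper is mounted at the origin on the work surface. World frame = base frame: x ahead of the robot, y to its left, z up, the work surface at z = 0. Lengths are in mm, angles in rad, forces in N, time in s.
With the tool pointing down it reaches from about 400 to 875 mm from the base axis. Payload 4.4 kg.
Tool frame: the origin (TCP) lies between the finger pads; the fingertips stand ctrl.tcp_to_tips ahead of it and the grasp point (between the pads) lies 8 mm behind it (ctrl.tcp_to_tips is the distance from the TCP to the fingertips, in mm); z points along the fingers, y is the direction in which the jaws open and shut (so a half turn about z gives the same grasp; the last joint's range is limited). The gripper opens to 85 mm and grips with 20 to 120 N. Pads are 22 mm wide; open, the fingers measure 114 mm over their backs; the gripper's body (76 mm by 85 mm) begins 54 mm behind the grasp point. The pads swing forward as they close: fully open they stand 13 mm farther back than shut.
Start: joints at [1.08, 0.628, 0.038, 1.517, -0.027, 0.996, -0.02], TCP at [267.918, -592.231, 242.313] pointing down, gripper open.
Joint ranges: [-3.06, 3.06], [-0.37, 2.12], [-1.25, 1.32], [0.18, 2.47], [-1.1, 4.24], [0.23, 1.98], [-2.94, 2.94]. Speed limits (rad/s): [2.57, 2.57, 3.14, 3.14, 3.14, 3.14, 3.14].

INTERFACE

Orientations are given as [roll, pitch, yaw] about the fixed x, y, z axes, in that order (R = Rz(yaw) Ry(pitch) Rx(roll)).
In Python, from cell import ctrl gives the robot as it stands.
- The arm moves only by the tool send_rows, never from a script. Its argument "rows" is a list of rows, each an object of numbers: "x", "y", "z": the shift along the world's x, y, z in cm; "roll": the turn about the world's z in degrees; "claw": the closure, from 0 (fully open) to 1 (shut). A call has 1 to 5 rows; each row is the pose to reach, as a shift and turn from the pose commanded when the call began; what a row does not reach only later rows make up. A row lasts 1/12 s, in which the tool goes at most 41.7 mm and 7.16 degrees, less where a joint would pass 70% of its speed; a pose out of reach is approached as far as the arm can. A call with a gripper value outside its range is refused whole. The fingers move at their own pace and stop on an object; the grip force is fixed at half the most. Time passes only in rows, so rows that repeat a pose let the fingers close. It gives the time, the measured TCP pose, the force and the opening at its end, in the units of the state.
- ctrl.read_state(): the state, without advancing time (a new reading comes with each control period).
- ctrl.get_image(name): name is "side" or "top"; returns (picture, depth): 480x640x3 uint8, blue, green, red; 480x640 float32, mm along the optical axis (not along the pixel's ray), 0 where there is no reading.
- ctrl.get_calibration(name): a dict with "intrinsics" (3x3 intrinsics, pixels), "T" (4x4, takes a point from camera to world coordinates). Camera axes: x right, y down, z forward; pixel columns grow to the right and rows downward; lengths in mm; the calibration is good to about 2 mm. A picture is of the moment at which its call begins. get_calibration takes no time and is no camera call.
- ctrl.finish_job(): hands the job in, once; it reports no verdict.
Trained networks look in the newest picture that a camera, given by its name, has taken for a name from the list of things; names that differ only in an ending like _2 or _b are one class to them, and where a whole thing is asked for, a point or a joint stands for the part that bears it (a point fixed in the world has none). Each returns a list of dicts, best first, with "confidence" (0 to 1); they miss things now and then, are a little off and sometimes report something else, mostly with a low value. They report only what shows in the picture. A call takes as long as a camera call.
- ctrl.recognise(camera, query): "uv" ([column, row] in pixels, amid what is visible of it).
- ctrl.regions_of(camera, query): "region" (480x640 bool, what is visible of it) and "uv" ([column, row] in pixels, amid what is visible of it).
- ctrl.place_of(camera, query): "uv" ([column, row] in pixels: a listed point, or the origin of a listed thing).
The state is a dict: "clock": time; "qpos": joint angles; "qd": joint speeds; "tau": joint torques, N m; "eef_pos": TCP position; "tool_rot": TCP orientation; "force": force on the tool from outside, world axes, zero at the start; "torque": the same for the moment, N m; "width": finger opening in mm.
Only numpy, scipy, OpenCV 4.12 (cv2) and the standard library are available. Lean on these libraries where they do the work, as an engineer would, in place of code of your own. Each camera call takes 0.05 s, during which the arm holds its last target. There are 200 camera calls.

TASK

Line up the four stoppered amber flasks on the row of cork mats in order of size, one upright in the middle of each mat: the largest on the mat next to the wash bottle, then ever smaller away from it. They are glass, so set each one down gently, never dropping one or tipping it over.

Things in the scene. Friction and masses are not known exactly. Their poses are not given: they have to be found in the camera images.
- flask_tiny_mid (a point): the smallest of four loose amber glass flasks, standing upright on the table: flat-bottomed round bulb 44 mm across, then one straight upright neck with a white stopper flush on it, 20 mm in diameter (neck and stopper alike) over the top 42 mm; 82 mm tall in all. This point is on its axis, half-way up, 41 mm above its underside and 41 mm below the stopper's top; z is up. Take it from above by the neck and stopper.
- flask_small_mid (a point): the second smallest of four loose amber glass flasks, standing upright on the table: flat-bottomed round bulb 56 mm across, then one straight upright neck with a white stopper flush on it, 23 mm in diameter (neck and stopper alike) over the top 48 mm; 98 mm tall in all. This point is on its axis, half-way up, 49 mm above its underside and 49 mm below the stopper's top; z is up. Take it from above by the neck and stopper.
- flask_medium_mid (a point): the second largest of four loose amber glass flasks, standing upright on the table: flat-bottomed round bulb 70 mm across, then one straight upright neck with a white stopper flush on it, 26 mm in diameter (neck and stopper alike) over the top 55 mm; 118 mm tall in all. This point is on its axis, half-way up, 59 mm above its underside and 59 mm below the stopper's top; z is up. Take it from above by the neck and stopper.
- flask_large_mid (a point): the largest of four loose amber glass flasks, standing upright on the table: flat-bottomed round bulb 86 mm across, then one straight upright neck with a white stopper flush on it, 30 mm in diameter (neck and stopper alike) over the top 63 mm; 140 mm tall in all. This point is on its axis, half-way up, 70 mm above its underside and 70 mm below the stopper's top; z is up. Take it from above by the neck and stopper.
- mat_a: one of four identical round cork mats, 82 mm across and 5 mm thick, fixed in a straight row, 105 mm centre to centre, on a low white board (board 130 x 700 mm, 10 mm high). The letters say nothing about the order along the row. Origin at the centre of the mat's underside; its top is 5 mm above that, 15 mm above the table.
- mat_b: one of four identical round cork mats, 82 mm across and 5 mm thick, fixed in a straight row, 105 mm centre to centre, on a low white board (board 130 x 700 mm, 10 mm high). The letters say nothing about the order along the row. Origin at the centre of the mat's underside; its top is 5 mm above that, 15 mm above the table.
- mat_c: one of four identical round cork mats, 82 mm across and 5 mm thick, fixed in a straight row, 105 mm centre to centre, on a low white board (board 130 x 700 mm, 10 mm high). The letters say nothing about the order along the row. Origin at the centre of the mat's underside; its top is 5 mm above that, 15 mm above the table.
- mat_d: one of four identical round cork mats, 82 mm across and 5 mm thick, fixed in a straight row, 105 mm centre to centre, on a low white board (board 130 x 700 mm, 10 mm high). The letters say nothing about the order along the row. Origin at the centre of the mat's underside; its top is 5 mm above that, 15 mm above the table.
- wash_bottle: white plastic wash bottle, 62 mm across, with a red cap and a bent red spout, about 150 mm tall, fixed on the board at one end of the row, in line with the mats, 125 mm from the nearest mat's centre; a low grey timer (30 mm high) stands likewise at the other end. Which end is which varies. Origin at the centre of its underside.

How it is judged:
By the outcome, as a careful person would: the job done as asked, in the order asked, and still so for the second after the job is handed in, with the robot touching nothing.
It also fails if it takes over 104 s, if anything falls off the work surface, if the arm or the gripper's body presses on something with over 40 N, if the wrist force passes 120 N, or if a joint passes its speed limit or range.

## Working session

There is one attempt and no reset: what is moved stays moved. The work goes in short steps, Python scripts to look and compute and a tool call to move; the robot and the scene stay as the last step left them, time stands still between calls to the robot, and variables do not carry over. Pictures are saved under pics/ and viewed, on a budget of 14 in all, crops included, one or two more only if the job needs it, and the job is handed in when it is done.

Besides the shell and the picture viewer there is one more tool, called as a command line: name --argument value ..., lists and objects as JSON in quotes. send_rows: Moves the arm, as the interface text tells. Its arguments: {"type":"object","properties":{"rows":{"type":"array"}},"required":["rows"]}

```bash
mkdir -p pics; cat > h.py <<'E'
from cell import ctrl
import numpy as np, cv2
def w(cam,u,v,d):
    c=ctrl.get_calibration(cam);K=np.array(c["intrinsics"]);T=np.array(c["T"])
    p=np.linalg.inv(K)@[u,v,1]*d
    return (T@np.r_[p,1])[:3]
def ray(cam,u,v,z):
    o=w(cam,u,v,0);p=w(cam,u,v,1000);return o+(p-o)*(z-o[2])/(p[2]-o[2])
E
python3 - <<'E'
from h import *
for n in("top","side"):
    im,d=ctrl.get_image(n);cv2.imwrite(f"pics/{n}0.png",im);np.save(n+"d.npy",d)
    T=np.array(ctrl.get_calibration(n)["T"]);print(n,T.round(2).tolist(),np.array(ctrl.get_calibration(n)["intrinsics"]).tolist())
    for q,z in [("flask_tiny_mid",41),("flask_small_mid",49),("flask_medium_mid",59),("flask_large_mid",70),("mat_a",10),("wash_bottle",10)]:
        for r in ctrl.place_of(n,q)[:5]: print(q,np.round(r["uv"],1),round(r["confidence"],2),ray(n,*r["uv"],z).round(1))
s=ctrl.read_state();print(s,ctrl.tcp_to_tips)
E
```

```text
top [[0.0, -0.99, 0.15, 389.29], [-1.0, -0.01, -0.04, 19.46], [0.04, -0.15, -0.99, 1071.25], [0.0, 0.0, 0.0, 1.0]] [[487.0942498171683, 0.0, 325.5957890515176], [0.0, 487.0942498171683, 234.03087766286117], [0.0, 0.0, 1.0]]
flask_tiny_mid [274.9 272.5] 0.65 [459.6  89.5  41. ]
flask_tiny_mid [376.  196.8] 0.48 [ 624.8 -126.6   41. ]
flask_small_mid [455.1 277.6] 0.58 [ 449.9 -291.2   49. ]
flask_medium_mid [196.5 299.5] 0.66 [402.6 247.   59. ]
flask_large_mid [360.  279.4] 0.78 [444.2 -87.1  70. ]
flask_large_mid [237.7 204.1] 0.5 [599.8 167.3  70. ]
mat_a [331.3 198.8] 0.96 [626.4 -30.9  10. ]
mat_a [236.7 205.8] 0.92 [608.5 178.2  10. ]
mat_a [282.2 203.5] 0.91 [614.7  78.1  10. ]
mat_a [374.8 196.8] 0.86 [ 631.9 -128.3   10. ]
mat_a [273.  272.2] 0.35 [462.3  95.7  10. ]
wash_bottle [177.4 205.8] 0.77 [607.3 307.8  10. ]
side [[0.8, -0.29, 0.53, 134.15], [-0.6, -0.39, 0.69, -537.01], [0.01, -0.87, -0.49, 468.71], [0.0, 0.0, 0.0, 1.0]] [[463.8911907747025, 0.0, 317.85285518650414], [0.0, 463.8911907747025, 232.34840138193658], [0.0, 0.0, 1.0]]
flask_tiny_mid [246.1 250.2] 0.84 [45
[... 461 characters left out ...]
 ]
{'clock': 0.7, 'qpos': array([ 1.08020157,  0.62830924,  0.03847246,  1.51739065, -0.02699561,
        0.99628435, -0.02002059]), 'qd': array([-3.04497575e-04,  3.61069618e-04,  2.90182817e-04, -8.73191430e-05,
       -1.13973326e-03,  1.03150377e-04,  6.20223518e-04]), 'tau': array([ 2.42788183e-04, -5.63121879e+01,  1.22541279e+00, -1.93747598e+01,
        1.09108395e-02,  1.58799761e-03, -3.14446645e-06]), 'eef_pos': array([ 267.93882079, -592.24199266,  242.37478509]), 'tool_rot': array([ 3.14146790e+00, -5.56142616e-05,  4.24774035e-01]), 'force': array([-0.35554281,  0.79670658,  0.14056034]), 'torque': array([-0.0253321 ,  0.03697234,  0.01143003]), 'width': 85.31023688289105} 11.0
```

View pics/top0.png

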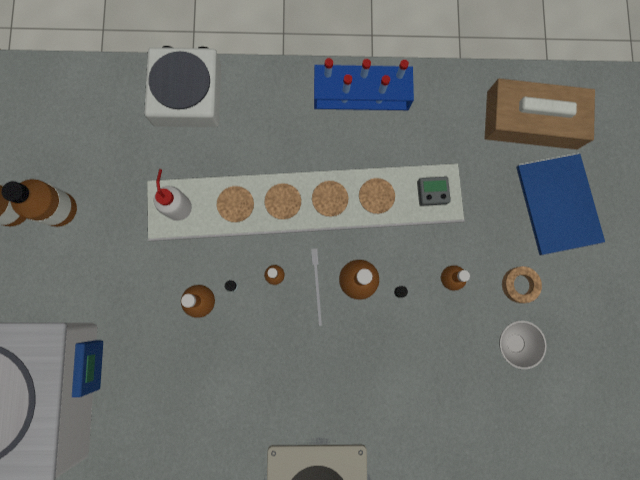

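View pics/side0.png

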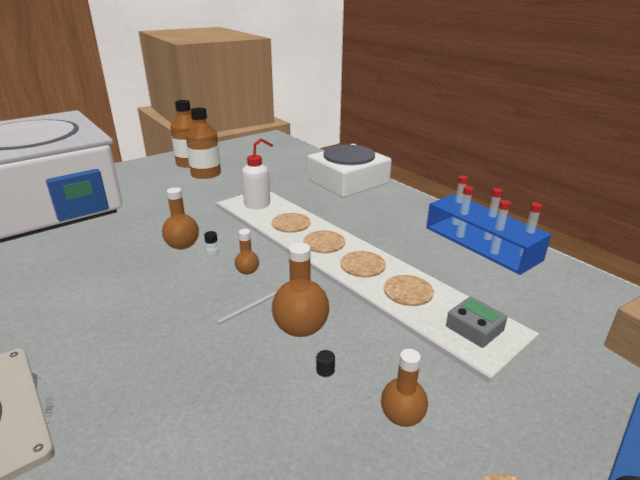

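The top view shows the wash bottle at the left end (172,202), with the mats at u≈235, 282, 330 and 377 and the timer at (434,190). The stoppers are at (189,300), (272,272), (364,277) and (464,276). In the side view all four flasks stand upright and clear of each other.

Next I'll measure the stoppers and mats more precisely.

```bash
cat >> h.py <<'E'
from scipy.optimize import least_squares
def proj(cam,p):
    c=ctrl.get_calibration(cam);K=np.array(c["intrinsics"]);T=np.linalg.inv(np.array(c["T"]))
    q=K@(T@np.r_[p,1])[:3];return q[:2]/q[2]
def white(cam,im,u,v,r,lo=150):
    # centroid of low-saturation bright blob nearest to (u,v)
    h=cv2.cvtColor(im,cv2.COLOR_BGR2HSV);m=((h[...,1]<60)&(h[...,2]>lo)).astype(np.uint8)
    n,l,st,ce=cv2.connectedComponentsWithStats(m)
    c=[i for i in range(1,n) if st[i,4]>20 and st[i,4]<900]
    i=min(c,key=lambda i:np.hypot(*(ce[i]-[u,v])))
    return ce[i],st[i]
E
python3 - <<'E'
from h import *
t=cv2.imread("pics/top0.png");s=cv2.imread("pics/side0.png")
td=np.load("topd.npy")
for n,tu,su,H in [("tiny",(272,272),(245,236),82),("small",(464,276),(409,358),98),("medium",(189,300),(175,194),118),("large",(364,277),(299,253),140)]:
    c,st=white("top",t,*tu,20);c2,s2=white("side",s,*su,20)
    d=td[int(round(c[1])),int(round(c[0]))]
    print(n,c.round(1),st[:5],c2.round(1),s2[:5],"top@H",ray("top",*c,H-2).round(1),"depth",w("top",*c,d).round(1),"side@H-8",ray("side",*c2,H-8).round(1))
h=cv2.cvtColor(t,cv2.COLOR_BGR2HSV);h2=cv2.cvtColor(s,cv2.COLOR_BGR2HSV)
for cam,im,pts in(("top",t,[(236,204),(282,202),(330,199),(377,196)]),("side",s,[(291,222),(324,241),(363,264),(409,290)])):
    hh=cv2.cvtColor(im,cv2.COLOR_BGR2HSV);m=(hh[...,1]>70).astype(np.uint8)
    m=cv2.morphologyEx(m,cv2.MORPH_CLOSE,np.ones((3,3)));n,l,st,ce=cv2.connectedComponentsWithStats(m)
    for u,v in pts:
        i=l[v,u];x,y,ww,hhh,a=st[i];print(cam,st[i],ray(cam,*ce[i],14).round(1))
E
```

```text
Traceback (most recent call last):
  File "h.py", line 18, in white
    i=min(c,key=lambda i:np.hypot(*(ce[i]-[u,v])))
ValueError: min() iterable argument is empty
```

```bash
cat > m.py <<'E'
from h import *
t=cv2.imread("pics/top0.png");s=cv2.imread("pics/side0.png")
td=np.load("topd.npy");sd=np.load("sided.npy")
print(cv2.cvtColor(t,cv2.COLOR_BGR2HSV)[277,364],t[277,364],s[253,299],t[200,236],t[320,260])
for n,tu,su,H in [("tiny",(272,272),(245,236),82),("small",(464,276),(409,358),98),("medium",(189,300),(175,194),118),("large",(364,277),(299,253),140)]:
    for cam,im,(u,v) in(("top",t,tu),("side",s,su)):
        r=16;p=im[v-r:v+r,u-r:u+r].astype(int);m=((p.min(2)>135)).astype(np.uint8)
        k,l,st,ce=cv2.connectedComponentsWithStats(m)
        i=max(range(1,k),key=lambda i:st[i,4]);c=ce[i]+[u-r,v-r]
        d=np.load(cam+"d.npy")[v-r:v+r,u-r:u+r][l==i]
        print(n,cam,c.round(1),st[i],"@H",ray(cam,*c,H-(1 if cam=="top" else 6)).round(1),"depth",w(cam,*c,np.median(d)).round(1))
for cam,im,pts in(("top",t,[(236,204),(282,202),(330,199),(377,196)]),("side",s,[(291,222),(324,241),(363,264),(409,290)])):
    hh=cv2.cvtColor(im,cv2.COLOR_BGR2HSV);m=(hh[...,1]>70).astype(np.uint8)
    m=cv2.morphologyEx(m,cv2.MORPH_CLOSE,np.ones((3,3)));n,l,st,ce=cv2.connectedComponentsWithStats(m)
    for u,v in pts:
        i=l[v,u];print(cam,st[i],ray(cam,*ce[i],14).round(1))
E
python3 m.py
```

```text
[ 23   6 172] [168 171 172] [215 217 222] [ 79 109 137] [110 113 109]
tiny top [272.  272.7] [12 13  9  9 64] @H [456.4  92.7  81. ] depth [456.4  92.7  81. ]
tiny side [244.4 233.9] [  0   0  32  32 882] @H [456.1  93.4  76. ] depth [516.7 212.    2.1]
small top [464.2 275.3] [11 10 11 11 94] @H [ 451.7 -295.3   97. ] depth [ 451.7 -295.3   97.1]
small side [408.8 356.2] [  0   0  32  32 928] @H [ 452.8 -290.2   92. ] depth [ 521.1 -237.4   11.3]
medium top [187.6 300.3] [  9  10  13  13 129] @H [400.2 250.8 117. ] depth [400.2 250.9 116.7]
medium side [174.3 191.4] [  0   0  32  32 854] @H [401.3 255.3 112. ] depth [482.9 497.3   3. ]
large top [364.2 276.2] [  9   8  15  15 176] @H [446.6 -87.9 139. ] depth [446.6 -87.9 138.8]
large side [296.7 250.9] [  0   0  32  32 745] @H [442.7 -84.9 134. ] depth [539.9  57.5  28.6]
top [ 217  186   37   36 1032] [612.3 181.7  14. ]
top [ 265  184   36   35 1015] [619.5  77.2  14. ]
top [ 312  181   36   35 1006] [626.7 -27.2  14. ]
top [359 178  36  36 993] [ 634.1 -131.9   14. ]
side [272 213  38  19 576] [609.3 179.8  14. ]
side [304 231  41  22 691] [617.6  74.9  14. ]
side [341 251  44  26 904] [623.6 -29.   14. ]
side [ 384  275   49   31 1168] [ 630.6 -133.4   14. ]
```

send_rows --rows '[{"x": 3, "y": 3, "z": 0, "roll": 7, "claw": 0}, {"x": 5, "y": 6, "z": 0, "roll": 14, "claw": 0}, {"x": 7, "y": 9, "z": 0, "roll": 21, "claw": 0}, {"x": 9, "y": 12, "z": 0, "roll": 28, "claw": 0}, {"x": 11, "y": 15, "z": 0, "roll": 35, "claw": 0}]'

```text
clock: 1.12
eef_pos: [378.7, -440.8, 242.5]
tool_rot: [3.141, 0.0, 1.042]
force: [0.9, -1.0, 0.0]
width: 85.6
```

send_rows --rows '[{"x": 2, "y": 3, "z": -1, "roll": 7, "claw": 0}, {"x": 4, "y": 6, "z": -2, "roll": 14, "claw": 0}, {"x": 5.5, "y": 9, "z": -4, "roll": 21, "claw": 0}, {"x": 6.7, "y": 12, "z": -6, "roll": 28, "claw": 0}, {"x": 7.4, "y": 14.7, "z": -8, "roll": 30.7, "claw": 0}]'

```text
clock: 1.53
eef_pos: [453.9, -293.1, 162.1]
tool_rot: [3.139, -0.0, 1.578]
force: [0.4, -0.6, 0.8]
width: 85.7
```

```bash
python3 - <<'E'
from h import *
s=ctrl.read_state();print({k:np.round(s[k],3).tolist() for k in("clock","qpos","eef_pos","tool_rot","force")})
E
```

```text
{'clock': 1.533, 'qpos': [0.696, 0.59, -0.26, 1.902, 0.228, 0.676, 0.307], 'eef_pos': [453.877, -293.133, 162.11], 'tool_rot': [3.139, -0.0, 1.578], 'force': [0.434, -0.553, 0.769]}
```

send_rows --rows '[{"z": 0}, {"z": -1}, {"z": -2}, {"z": -2}, {"z": -2}]'

```text
$.rows[0]: bad value
```

send_rows --rows '[{"x": 0, "y": 0, "z": 0, "roll": 0, "claw": 0}, {"x": 0, "y": 0, "z": -1, "roll": 0, "claw": 0}, {"x": 0, "y": 0, "z": -2, "roll": 0, "claw": 0}, {"x": 0, "y": 0, "z": -2, "roll": 0, "claw": 0}, {"x": 0, "y": 0, "z": -2, "roll": 0, "claw": 0}]'

```text
clock: 1.95
eef_pos: [451.1, -296.6, 141.8]
tool_rot: [-3.141, 0.0, 1.569]
force: [0.1, 0.1, -0.3]
width: 85.6
```

send_rows --rows '[{"x": 0, "y": 0, "z": -2, "roll": 0, "claw": 0}, {"x": 0, "y": 0, "z": -4, "roll": 0, "claw": 0}, {"x": 0, "y": 0, "z": -6, "roll": 0, "claw": 0}, {"x": 0, "y": 0, "z": -7.4, "roll": 0, "claw": 0}, {"x": 0, "y": 0, "z": -7.4, "roll": 0, "claw": 0}]'

```text
clock: 2.37
eef_pos: [450.3, -295.6, 66.3]
tool_rot: [-3.138, -0.001, 1.57]
force: [-0.4, -0.7, 0.5]
width: 85.4
```

```bash
python3 - <<'E'
from h import *
im,d=ctrl.get_image("side");cv2.imwrite("pics/s1.png",cv2.resize(im[260:460,280:540],(780,600)))
s=ctrl.read_state();print({k:np.round(s[k],3).tolist() for k in("clock","eef_pos","tool_rot","force")})
E
```

```text
{'clock': 2.417, 'eef_pos': [451.059, -295.805, 67.638], 'tool_rot': [-3.14, -0.001, 1.57], 'force': [-0.33, 0.434, -0.149]}
```

View pics/s1.png

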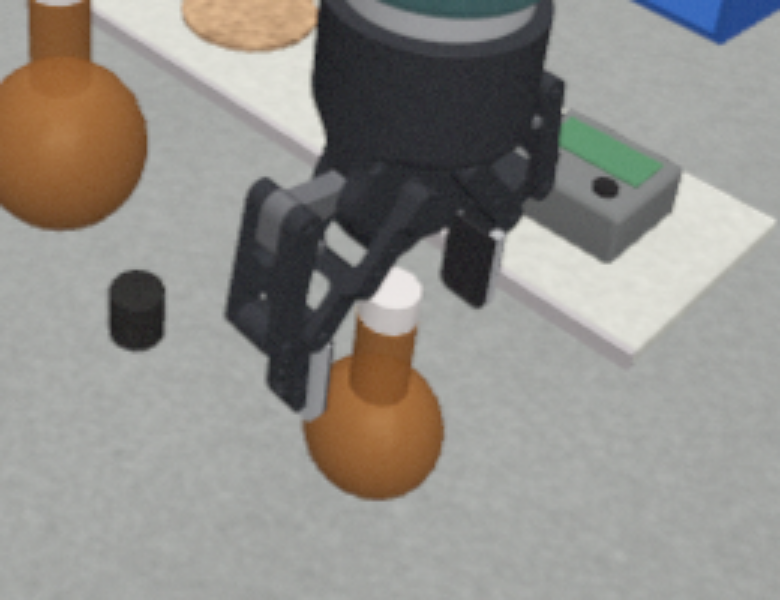

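The fingers straddle the neck along x, at a suitable height. I'll close now.

send_rows --rows '[{"x": 0, "y": 0, "z": 0, "roll": 0, "claw": 0.5}, {"x": 0, "y": 0, "z": 0, "roll": 0, "claw": 0.6}, {"x": 0, "y": 0, "z": 0, "roll": 0, "claw": 0.7}, {"x": 0, "y": 0, "z": 0, "roll": 0, "claw": 0.8}, {"x": 0, "y": 0, "z": 0, "roll": 0, "claw": 1}]'

```text
clock: 2.83
eef_pos: [452.2, -295.5, 69.0]
tool_rot: [3.141, 0.001, 1.571]
force: [-1.2, -0.4, 0.9]
width: 25.4
```

send_rows --rows '[{"x": 0, "y": 0, "z": 0, "roll": 0, "claw": 1}, {"x": 0, "y": 0, "z": 0, "roll": 0, "claw": 1}, {"x": 0, "y": 0, "z": 0, "roll": 0, "claw": 1}, {"x": 0, "y": 0, "z": 0, "roll": 0, "claw": 1}, {"x": 0, "y": 0, "z": 0, "roll": 0, "claw": 1}]'

```text
clock: 3.25
eef_pos: [452.2, -295.5, 69.0]
tool_rot: [3.141, 0.001, 1.571]
force: [-1.5, 0.7, 6.5]
width: 21.5
```

send_rows --rows '[{"x": 0, "y": 0, "z": 1, "roll": 0, "claw": 1}, {"x": 0, "y": 0, "z": 3, "roll": 0, "claw": 1}, {"x": 1, "y": 1, "z": 5, "roll": 0, "claw": 1}, {"x": 2, "y": 3, "z": 6, "roll": 0, "claw": 1}, {"x": 3.5, "y": 5.5, "z": 6, "roll": 0, "claw": 1}]'

```text
clock: 3.67
eef_pos: [487.4, -242.4, 131.0]
tool_rot: [3.139, 0.003, 1.567]
force: [0.2, 0.4, -1.8]
width: 21.6
```

send_rows --rows '[{"x": 1.6, "y": 2.5, "z": 0, "roll": 0, "claw": 1}, {"x": 3.2, "y": 5, "z": 0, "roll": 0, "claw": 1}, {"x": 4.8, "y": 7.5, "z": 0, "roll": 0, "claw": 1}, {"x": 6.4, "y": 10, "z": 0, "roll": 0, "claw": 1}, {"x": 8, "y": 12.5, "z": 0, "roll": 0, "claw": 1}]'

```text
clock: 4.08
eef_pos: [567.3, -113.8, 128.7]
tool_rot: [-3.141, -0.0, 1.572]
force: [1.2, -0.5, -0.6]
width: 21.7
```

send_rows --rows '[{"x": 1.6, "y": 2.5, "z": 0, "roll": 0, "claw": 1}, {"x": 3.2, "y": 5, "z": 0, "roll": 0, "claw": 1}, {"x": 4.6, "y": 7, "z": 0, "roll": 0, "claw": 1}, {"x": 5.4, "y": 8.2, "z": 0, "roll": 0, "claw": 1}, {"x": 5.9, "y": 8.8, "z": 0, "roll": 0, "claw": 1}]'

```text
clock: 4.5
eef_pos: [626.6, -24.3, 128.5]
tool_rot: [3.141, -0.001, 1.575]
force: [-0.2, 0.3, -0.6]
width: 21.7
```

send_rows --rows '[{"x": 0, "y": 0, "z": 0, "roll": 0, "claw": 1}, {"x": 0, "y": 0, "z": -1, "roll": 0, "claw": 1}, {"x": 0, "y": 0, "z": -2, "roll": 0, "claw": 1}, {"x": 0, "y": 0, "z": -3, "roll": 0, "claw": 1}, {"x": 0, "y": 0, "z": -3.5, "roll": 0, "claw": 1}]'

```text
clock: 4.92
eef_pos: [624.0, -29.0, 91.0]
tool_rot: [-3.138, 0.001, 1.569]
force: [-0.0, -0.4, -0.5]
width: 21.6
```

```bash
python3 - <<'E'
from h import *
im,d=ctrl.get_image("side");cv2.imwrite("pics/s2.png",cv2.resize(im[160:360,260:520],(780,600)))
s=ctrl.read_state();print({k:np.round(s[k],3).tolist() for k in("clock","eef_pos","tool_rot","force","width")})
E
```

```text
{'clock': 4.967, 'eef_pos': [623.796, -28.541, 90.531], 'tool_rot': [-3.137, 0.0, 1.57], 'force': [0.502, 0.541, -2.087], 'width': 21.497}
```

View pics/s2.png

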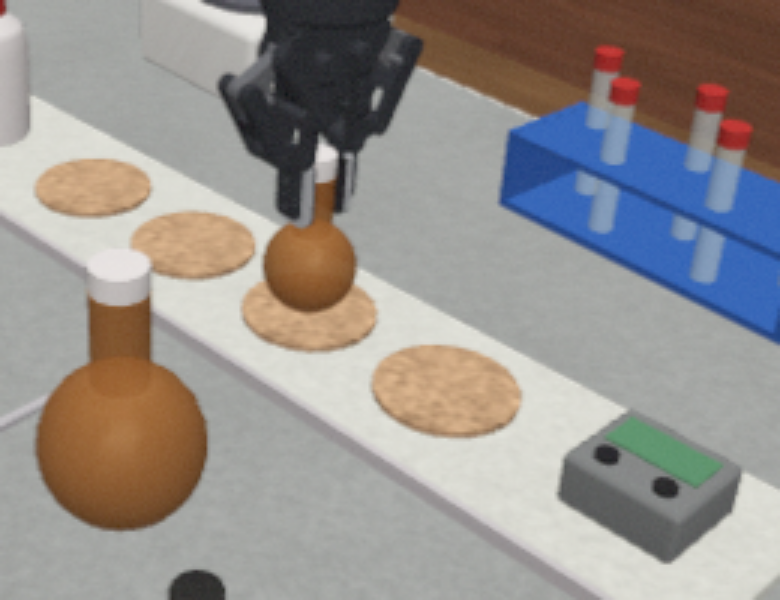

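send_rows --rows '[{"x": 0, "y": 0, "z": 0, "roll": 0, "claw": 1}, {"x": 0, "y": 0, "z": -0.3, "roll": 0, "claw": 1}, {"x": 0, "y": 0, "z": -0.6, "roll": 0, "claw": 1}, {"x": 0, "y": 0, "z": -0.7, "roll": 0, "claw": 1}, {"x": 0, "y": 0, "z": -0.8, "roll": 0, "claw": 1}]'

```text
clock: 5.38
eef_pos: [626.0, -27.2, 85.3]
tool_rot: [3.141, -0.0, 1.572]
force: [-0.6, -0.6, -0.5]
width: 22.0
```

send_rows --rows '[{"x": 0, "y": 0, "z": 0, "roll": 0, "claw": 1}, {"x": 0, "y": 0, "z": 0, "roll": 0, "claw": 1}, {"x": 0, "y": 0, "z": -0.05, "roll": 0, "claw": 1}, {"x": 0, "y": 0, "z": -0.1, "roll": 0, "claw": 1}, {"x": 0, "y": 0, "z": -0.1, "roll": 0, "claw": 1}]'

```text
clock: 5.8
eef_pos: [625.9, -27.2, 84.3]
tool_rot: [3.142, 0.0, 1.571]
force: [-0.8, -0.3, -1.0]
width: 21.8
```

send_rows --rows '[{"x": 0, "y": 0, "z": -0.05, "roll": 0, "claw": 1}, {"x": 0, "y": 0, "z": -0.1, "roll": 0, "claw": 1}, {"x": 0, "y": 0, "z": -0.1, "roll": 0, "claw": 1}, {"x": 0, "y": 0, "z": -0.1, "roll": 0, "claw": 1}, {"x": 0, "y": 0, "z": -0.1, "roll": 0, "claw": 1}]'

```text
clock: 6.22
eef_pos: [626.0, -27.2, 84.1]
tool_rot: [3.141, 0.0, 1.571]
force: [-2.7, 0.3, 5.6]
width: 21.7
```

send_rows --rows '[{"x": 0, "y": 0, "z": 0, "roll": 0, "claw": 0.6}, {"x": 0, "y": 0, "z": 0, "roll": 0, "claw": 0.5}, {"x": 0, "y": 0, "z": 0, "roll": 0, "claw": 0.3}, {"x": 0, "y": 0, "z": 0, "roll": 0, "claw": 0.2}, {"x": 0, "y": 0, "z": 1, "roll": 0, "claw": 0}]'

```text
clock: 6.63
eef_pos: [624.4, -27.2, 91.7]
tool_rot: [-3.138, -0.0, 1.572]
force: [-1.2, -0.5, -0.3]
width: 76.8
```

send_rows --rows '[{"x": 0, "y": 0, "z": 2, "roll": 0, "claw": 0}, {"x": 0, "y": 0, "z": 5, "roll": 0, "claw": 0}, {"x": 0, "y": 0, "z": 8, "roll": 0, "claw": 0}, {"x": -3, "y": -1, "z": 9, "roll": 0, "claw": 0}, {"x": -6, "y": -2, "z": 9, "roll": 0, "claw": 0}]'

```text
clock: 7.05
eef_pos: [568.9, -46.4, 187.2]
tool_rot: [3.133, -0.0, 1.573]
force: [-0.9, -1.1, -0.9]
width: 85.6
```

send_rows --rows '[{"x": -3, "y": -1, "z": 0, "roll": 0, "claw": 0}, {"x": -6, "y": -2, "z": 0, "roll": 0, "claw": 0}, {"x": -9, "y": -3, "z": 0, "roll": 0, "claw": 0}, {"x": -11, "y": -3.8, "z": 0, "roll": 0, "claw": 0}, {"x": -11.9, "y": -4.1, "z": 0, "roll": 0, "claw": 0}]'

```text
clock: 7.47
eef_pos: [443.6, -89.6, 183.9]
tool_rot: [-3.139, 0.001, 1.569]
force: [-0.4, -0.0, 0.6]
width: 85.5
```

```bash
python3 - <<'E'
from h import *
im,d=ctrl.get_image("top");cv2.imwrite("pics/t3.png",cv2.resize(im[140:340,130:500],(800,432)))
s=ctrl.read_state();print({k:np.round(s[k],3).tolist() for k in("clock","eef_pos","tool_rot","force","width")})
u,v=proj("top",[625,-28,113]).astype(int);r=16
p=im[v-r:v+r,u-r:u+r].astype(int);m=((p.min(2)>135)).astype(np.uint8)
k,l,st,ce=cv2.connectedComponentsWithStats(m);
for i in range(1,k): print(st[i],(ce[i]+[u-r,v-r]).round(1),ray("top",*(ce[i]+[u-r,v-r]),112).round(1))
E
```

```text
{'clock': 7.517, 'eef_pos': [443.516, -89.714, 183.852], 'tool_rot': [-3.139, 0.001, 1.569], 'force': [-2.294, -0.852, -0.876], 'width': 85.286}
[  0   0  32  20 364] [332.7 177.6] [647.6 -28.9 112. ]
[11 11 10 11 92] [331.7 188. ] [625.9 -26.9 112. ]
```

View pics/t3.png

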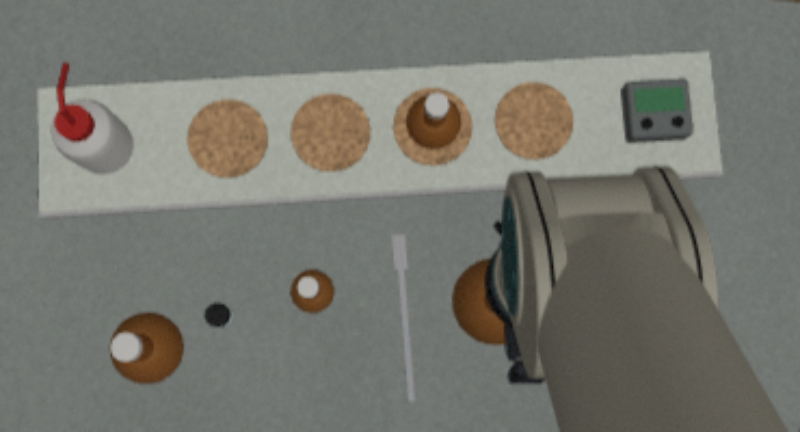

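The small flask stands upright, centred on the third mat. The top camera agrees with the tool position to under 1 mm. The large flask is next.

send_rows --rows '[{"x": 0, "y": 0, "z": 0, "roll": 0, "claw": 0}, {"x": 0, "y": 0, "z": -2, "roll": 0, "claw": 0}, {"x": 0, "y": 0, "z": -4, "roll": 0, "claw": 0}, {"x": 0, "y": 0, "z": -6, "roll": 0, "claw": 0}, {"x": 0, "y": 0, "z": -7.6, "roll": 0, "claw": 0}]'

```text
clock: 7.93
eef_pos: [449.5, -87.3, 106.2]
tool_rot: [3.139, -0.001, 1.573]
force: [-0.3, 0.5, 0.0]
width: 85.6
```

send_rows --rows '[{"x": 0, "y": 0, "z": 0, "roll": 0, "claw": 0}, {"x": 0, "y": 0, "z": 0, "roll": 0, "claw": 0}, {"x": 0, "y": 0, "z": 0, "roll": 0, "claw": 0.4}, {"x": 0, "y": 0, "z": 0, "roll": 0, "claw": 0.5}, {"x": 0, "y": 0, "z": 0, "roll": 0, "claw": 0.6}]'

```text
clock: 8.35
eef_pos: [448.0, -88.2, 108.2]
tool_rot: [3.139, 0.0, 1.572]
force: [0.1, -0.6, -0.7]
width: 51.4
```

send_rows --rows '[{"x": 0, "y": 0, "z": 0, "roll": 0, "claw": 0.7}, {"x": 0, "y": 0, "z": 0, "roll": 0, "claw": 0.8}, {"x": 0, "y": 0, "z": 0, "roll": 0, "claw": 1}, {"x": 0, "y": 0, "z": 0, "roll": 0, "claw": 1}, {"x": 0, "y": 0, "z": 0, "roll": 0, "claw": 1}]'

```text
clock: 8.77
eef_pos: [447.0, -88.4, 108.0]
tool_rot: [3.141, 0.0, 1.571]
force: [-2.0, 0.6, 6.1]
width: 28.6
```

send_rows --rows '[{"x": 0, "y": 0, "z": 1, "roll": 0, "claw": 1}, {"x": 0, "y": 0, "z": 3, "roll": 0, "claw": 1}, {"x": 1, "y": 1, "z": 5, "roll": 0, "claw": 1}, {"x": 2.5, "y": 2.5, "z": 6, "roll": 0, "claw": 1}, {"x": 4.5, "y": 4.5, "z": 6, "roll": 0, "claw": 1}]'

```text
clock: 9.18
eef_pos: [492.4, -44.6, 169.6]
tool_rot: [3.139, 0.001, 1.568]
force: [0.1, -0.7, -2.0]
width: 29.0
```

send_rows --rows '[{"x": 1.6, "y": 2.5, "z": 0, "roll": 0, "claw": 1}, {"x": 3.2, "y": 5, "z": 0, "roll": 0, "claw": 1}, {"x": 4.8, "y": 7.5, "z": 0, "roll": 0, "claw": 1}, {"x": 6.4, "y": 10, "z": 0, "roll": 0, "claw": 1}, {"x": 8, "y": 12.5, "z": 0, "roll": 0, "claw": 1}]'

```text
clock: 9.6
eef_pos: [572.2, 82.9, 167.3]
tool_rot: [-3.141, 0.0, 1.571]
force: [0.8, -0.9, -1.9]
width: 29.2
```

send_rows --rows '[{"x": 1.2, "y": 2.5, "z": 0, "roll": 0, "claw": 1}, {"x": 2.4, "y": 5, "z": 0, "roll": 0, "claw": 1}, {"x": 3.4, "y": 7.5, "z": 0, "roll": 0, "claw": 1}, {"x": 3.8, "y": 9.2, "z": 0, "roll": 0, "claw": 1}, {"x": 4, "y": 10, "z": 0, "roll": 0, "claw": 1}]'

```text
clock: 10.02
eef_pos: [611.8, 185.7, 167.1]
tool_rot: [-3.142, -0.002, 1.575]
force: [0.4, -0.2, -2.3]
width: 28.9
```

send_rows --rows '[{"x": 0, "y": 0, "z": 0, "roll": 0, "claw": 1}, {"x": 0, "y": 0, "z": -1, "roll": 0, "claw": 1}, {"x": 0, "y": 0, "z": -2, "roll": 0, "claw": 1}, {"x": 0, "y": 0, "z": -3, "roll": 0, "claw": 1}, {"x": 0, "y": 0, "z": -3.5, "roll": 0, "claw": 1}]'

```text
clock: 10.43
eef_pos: [610.7, 179.5, 130.0]
tool_rot: [-3.138, 0.002, 1.57]
force: [0.3, -0.3, -1.2]
width: 28.6
```

send_rows --rows '[{"x": 0, "y": 0, "z": 0, "roll": 0, "claw": 1}, {"x": 0, "y": 0, "z": -0.3, "roll": 0, "claw": 1}, {"x": 0, "y": 0, "z": -0.6, "roll": 0, "claw": 1}, {"x": 0, "y": 0, "z": -0.7, "roll": 0, "claw": 1}, {"x": 0, "y": 0, "z": -0.7, "roll": 0, "claw": 1}]'

```text
clock: 10.85
eef_pos: [611.9, 181.7, 125.3]
tool_rot: [-3.142, -0.0, 1.571]
force: [-0.5, 0.1, -0.9]
width: 28.7
```

send_rows --rows '[{"x": 0, "y": 0, "z": -0.05, "roll": 0, "claw": 1}, {"x": 0, "y": 0, "z": -0.1, "roll": 0, "claw": 1}, {"x": 0, "y": 0, "z": -0.15, "roll": 0, "claw": 1}, {"x": 0, "y": 0, "z": -0.2, "roll": 0, "claw": 1}, {"x": 0, "y": 0, "z": -0.2, "roll": 0, "claw": 1}]'

```text
clock: 11.27
eef_pos: [611.9, 181.8, 123.3]
tool_rot: [-3.142, -0.0, 1.572]
force: [0.7, 0.4, -1.8]
width: 28.9
```

send_rows --rows '[{"x": 0, "y": 0, "z": -0.05, "roll": 0, "claw": 1}, {"x": 0, "y": 0, "z": -0.1, "roll": 0, "claw": 1}, {"x": 0, "y": 0, "z": -0.1, "roll": 0, "claw": 1}, {"x": 0, "y": 0, "z": -0.1, "roll": 0, "claw": 1}, {"x": 0, "y": 0, "z": -0.1, "roll": 0, "claw": 1}]'

```text
clock: 11.68
eef_pos: [611.9, 181.9, 123.1]
tool_rot: [3.141, -0.0, 1.572]
force: [-1.3, -0.7, 5.0]
width: 28.8
```

send_rows --rows '[{"x": 0, "y": 0, "z": 0, "roll": 0, "claw": 0.6}, {"x": 0, "y": 0, "z": 0, "roll": 0, "claw": 0.5}, {"x": 0, "y": 0, "z": 0, "roll": 0, "claw": 0.3}, {"x": 0, "y": 0, "z": 0, "roll": 0, "claw": 0.2}, {"x": 0, "y": 0, "z": 1, "roll": 0, "claw": 0}]'

```text
clock: 12.1
eef_pos: [610.6, 181.2, 130.6]
tool_rot: [-3.138, 0.001, 1.572]
force: [-0.9, -0.4, -0.1]
width: 77.0
```

send_rows --rows '[{"x": 0, "y": 0, "z": 2, "roll": 0, "claw": 0}, {"x": 0, "y": 0, "z": 5, "roll": 0, "claw": 0}, {"x": 0, "y": 0, "z": 7, "roll": 0, "claw": 0}, {"x": -3, "y": 1, "z": 8, "roll": 0, "claw": 0}, {"x": -6, "y": 2, "z": 8, "roll": 0, "claw": 0}]'

```text
clock: 12.52
eef_pos: [554.4, 201.7, 215.7]
tool_rot: [3.135, -0.002, 1.568]
force: [-0.6, 0.1, 0.2]
width: 85.5
```

send_rows --rows '[{"x": -3, "y": 1, "z": 0, "roll": 0, "claw": 0}, {"x": -6, "y": 2, "z": 0, "roll": 0, "claw": 0}, {"x": -9, "y": 3, "z": -1, "roll": 0, "claw": 0}, {"x": -12, "y": 4, "z": -2, "roll": 0, "claw": 0}, {"x": -14, "y": 4.6, "z": -4, "roll": 0, "claw": 0}]'

```text
clock: 12.93
eef_pos: [410.3, 249.7, 174.2]
tool_rot: [3.139, -0.003, 1.573]
force: [-0.7, -0.1, -0.9]
width: 85.1
```

send_rows --rows '[{"x": -0.8, "y": 0.2, "z": -1, "roll": 0, "claw": 0}, {"x": -1.2, "y": 0.3, "z": -1, "roll": 0, "claw": 0}, {"x": -1.2, "y": 0.3, "z": -1, "roll": 0, "claw": 0}, {"x": -1.2, "y": 0.3, "z": -1, "roll": 0, "claw": 0}, {"x": -1.2, "y": 0.3, "z": -1, "roll": 0, "claw": 0}]'

```text
clock: 13.35
eef_pos: [401.7, 250.9, 163.2]
tool_rot: [3.139, -0.001, 1.57]
force: [0.0, -0.5, -0.5]
width: 85.5
```

```bash
cat > look.py <<'E'
import sys
from h import *
im,d=ctrl.get_image("top");si,_=ctrl.get_image("side")
cv2.imwrite(sys.argv[1],np.vstack([cv2.resize(im[140:340,130:500],(555,300)),cv2.resize(si[130:420,120:500],(555,300))]))
s=ctrl.read_state();print({k:np.round(s[k],3).tolist() for k in("clock","qpos","eef_pos","tool_rot","force","width")})
for n,x,y,H in(("large",612.3,181.7,155),("medium",619.5,77.2,133),("small",626.7,-27.2,113),("tiny",634.1,-131.9,97),("medium0",400,251,118),("tiny0",456,93,82)):
    u,v=proj("top",[x,y,H]).round().astype(int);r=11
    p=im[v-r:v+r,u-r:u+r].astype(int);m=((p.min(2)>135)).astype(np.uint8)
    k,l,st,ce=cv2.connectedComponentsWithStats(m)
    for i in range(1,k):
        if st[i,4]>30: print(n,(x,y),st[i],ray("top",*(ce[i]+[u-r,v-r]),H-1).round(1))
E
python3 look.py pics/l4.png
```

```text
{'clock': 13.45, 'qpos': [-0.489, 0.507, -0.183, 2.077, 0.165, 0.568, -0.789], 'eef_pos': [401.312, 250.69, 162.96], 'tool_rot': [3.14, -0.001, 1.57], 'force': [0.959, 0.751, -0.456], 'width': 85.593}
large (612.3, 181.7) [  0   0  22  20 318] [618.3 185.3 154. ]
medium (619.5, 77.2) [  0   0  22  13 170] [634.7  82.1 132. ]
small (626.7, -27.2) [  0   0  22   9 127] [645.6 -28.3 112. ]
small (626.7, -27.2) [ 6  7 10 11 92] [625.9 -26.9 112. ]
tiny (634.1, -131.9) [  0   0  22  12 110] [ 653.  -136.4   96. ]
medium0 (400, 251) [10  5  9 13 86] [400.2 246.9 117. ]
tiny0 (456, 93) [ 7  6  9 10 71] [456.7  92.9  81. ]
```

View pics/l4.png

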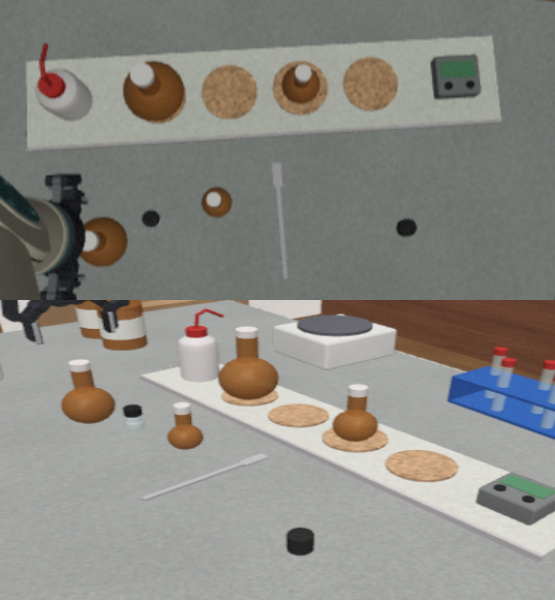

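The large flask stands upright on the mat by the wash bottle and the small one on the third mat. The gripper is over the medium flask, so I'll descend and grip it.

send_rows --rows '[{"x": 0, "y": 0, "z": -2, "roll": 0, "claw": 0}, {"x": 0, "y": 0, "z": -4, "roll": 0, "claw": 0}, {"x": 0, "y": 0, "z": -6, "roll": 0, "claw": 0}, {"x": 0, "y": 0, "z": -7.5, "roll": 0, "claw": 0}, {"x": 0, "y": 0, "z": -7.5, "roll": 0, "claw": 0}]'

```text
clock: 13.87
eef_pos: [399.3, 249.7, 85.3]
tool_rot: [-3.139, 0.002, 1.571]
force: [-0.1, -0.5, -0.2]
width: 85.5
```

send_rows --rows '[{"x": 0, "y": 0, "z": 0, "roll": 0, "claw": 0}, {"x": 0, "y": 0, "z": 0, "roll": 0, "claw": 0}, {"x": 0, "y": 0, "z": 0, "roll": 0, "claw": 0.4}, {"x": 0, "y": 0, "z": 0, "roll": 0, "claw": 0.5}, {"x": 0, "y": 0, "z": 0, "roll": 0, "claw": 0.6}]'

```text
clock: 14.28
eef_pos: [400.4, 251.0, 88.1]
tool_rot: [3.14, -0.001, 1.571]
force: [-0.1, -0.1, -0.1]
width: 51.3
```

send_rows --rows '[{"x": 0, "y": 0, "z": 0, "roll": 0, "claw": 0.7}, {"x": 0, "y": 0, "z": 0, "roll": 0, "claw": 0.8}, {"x": 0, "y": 0, "z": 0, "roll": 0, "claw": 1}, {"x": 0, "y": 0, "z": 0, "roll": 0, "claw": 1}, {"x": 0, "y": 0, "z": 0, "roll": 0, "claw": 1}]'

```text
clock: 14.7
eef_pos: [400.1, 250.9, 87.8]
tool_rot: [3.141, -0.0, 1.572]
force: [-0.8, -0.2, 5.6]
width: 24.9
```

send_rows --rows '[{"x": 0, "y": 0, "z": 1, "roll": 0, "claw": 1}, {"x": 0, "y": 0, "z": 3, "roll": 0, "claw": 1}, {"x": 0, "y": 0, "z": 6, "roll": 0, "claw": 1}, {"x": 1, "y": -1.5, "z": 8.5, "roll": 0, "claw": 1}, {"x": 2.5, "y": -3.5, "z": 10, "roll": 0, "claw": 1}]'

```text
clock: 15.12
eef_pos: [424.5, 217.9, 189.6]
tool_rot: [3.14, -0.003, 1.577]
force: [0.1, -0.7, -1.3]
width: 24.7
```

send_rows --rows '[{"x": 1.7, "y": -2.5, "z": 0, "roll": 0, "claw": 1}, {"x": 3.4, "y": -5, "z": 0, "roll": 0, "claw": 1}, {"x": 5.1, "y": -7.5, "z": 0, "roll": 0, "claw": 1}, {"x": 6.8, "y": -10, "z": 0, "roll": 0, "claw": 1}, {"x": 8.8, "y": -12, "z": 0, "roll": 0, "claw": 1}]'

```text
clock: 15.53
eef_pos: [512.6, 93.2, 187.1]
tool_rot: [-3.14, 0.001, 1.57]
force: [0.3, 0.4, -0.4]
width: 24.7
```

send_rows --rows '[{"x": 2.5, "y": -1.4, "z": 0, "roll": 0, "claw": 1}, {"x": 5, "y": -1.9, "z": 0, "roll": 0, "claw": 1}, {"x": 7.5, "y": -1.9, "z": 0, "roll": 0, "claw": 1}, {"x": 9.7, "y": -1.9, "z": -0.5, "roll": 0, "claw": 1}, {"x": 10.7, "y": -1.9, "z": -1, "roll": 0, "claw": 1}]'

```text
clock: 15.95
eef_pos: [622.8, 76.2, 177.0]
tool_rot: [3.139, -0.0, 1.57]
force: [1.4, 0.8, -1.8]
width: 24.5
```

send_rows --rows '[{"x": 0, "y": 0, "z": -1, "roll": 0, "claw": 1}, {"x": 0, "y": 0, "z": -2, "roll": 0, "claw": 1}, {"x": 0, "y": 0, "z": -4, "roll": 0, "claw": 1}, {"x": 0, "y": 0, "z": -5.5, "roll": 0, "claw": 1}, {"x": 0, "y": 0, "z": -6.5, "roll": 0, "claw": 1}]'

```text
clock: 16.37
eef_pos: [616.6, 76.8, 109.8]
tool_rot: [-3.136, 0.001, 1.573]
force: [-1.1, 0.2, -0.9]
width: 24.6
```

send_rows --rows '[{"x": 0, "y": 0, "z": 0, "roll": 0, "claw": 1}, {"x": 0, "y": 0, "z": -0.2, "roll": 0, "claw": 1}, {"x": 0, "y": 0, "z": -0.5, "roll": 0, "claw": 1}, {"x": 0, "y": 0, "z": -0.7, "roll": 0, "claw": 1}, {"x": 0, "y": 0, "z": -0.7, "roll": 0, "claw": 1}]'

```text
clock: 16.78
eef_pos: [620.0, 76.8, 105.6]
tool_rot: [3.141, -0.0, 1.571]
force: [0.7, -0.4, -1.2]
width: 24.8
```

send_rows --rows '[{"x": 0, "y": 0, "z": -0.05, "roll": 0, "claw": 1}, {"x": 0, "y": 0, "z": -0.1, "roll": 0, "claw": 1}, {"x": 0, "y": 0, "z": -0.15, "roll": 0, "claw": 1}, {"x": 0, "y": 0, "z": -0.2, "roll": 0, "claw": 1}, {"x": 0, "y": 0, "z": -0.25, "roll": 0, "claw": 1}]'

```text
clock: 17.2
eef_pos: [620.0, 76.8, 102.9]
tool_rot: [3.141, -0.0, 1.571]
force: [-1.0, -0.0, 6.3]
width: 24.7
```

send_rows --rows '[{"x": 0, "y": 0, "z": -0.03, "roll": 0, "claw": 1}, {"x": 0, "y": 0, "z": -0.06, "roll": 0, "claw": 1}, {"x": 0, "y": 0, "z": -0.06, "roll": 0, "claw": 1}, {"x": 0, "y": 0, "z": -0.06, "roll": 0, "claw": 1}, {"x": 0, "y": 0, "z": -0.06, "roll": 0, "claw": 1}]'

```text
clock: 17.62
eef_pos: [620.0, 76.8, 102.9]
tool_rot: [3.141, 0.0, 1.571]
force: [-2.0, -0.4, 5.0]
width: 24.5
```

send_rows --rows '[{"x": 0, "y": 0, "z": 0, "roll": 0, "claw": 0.6}, {"x": 0, "y": 0, "z": 0, "roll": 0, "claw": 0.5}, {"x": 0, "y": 0, "z": 0, "roll": 0, "claw": 0.3}, {"x": 0, "y": 0, "z": 0, "roll": 0, "claw": 0.2}, {"x": 0, "y": 0, "z": 1, "roll": 0, "claw": 0}]'

```text
clock: 18.03
eef_pos: [618.5, 76.5, 110.6]
tool_rot: [-3.138, 0.001, 1.571]
force: [-0.1, 0.2, 0.5]
width: 76.9
```

send_rows --rows '[{"x": 0, "y": 0, "z": 2, "roll": 0, "claw": 0}, {"x": 0, "y": 0, "z": 5, "roll": 0, "claw": 0}, {"x": 0, "y": 0, "z": 7, "roll": 0, "claw": 0}, {"x": -3, "y": 0.3, "z": 8, "roll": 0, "claw": 0}, {"x": -6, "y": 0.6, "z": 8, "roll": 0, "claw": 0}]'

```text
clock: 18.45
eef_pos: [562.3, 83.1, 195.5]
tool_rot: [3.134, -0.001, 1.57]
force: [0.3, 0.8, -0.2]
width: 85.5
```

send_rows --rows '[{"x": -3, "y": 0.3, "z": 0, "roll": 0, "claw": 0}, {"x": -6, "y": 0.6, "z": -1, "roll": 0, "claw": 0}, {"x": -8.5, "y": 0.9, "z": -3, "roll": 0, "claw": 0}, {"x": -10, "y": 1, "z": -5, "roll": 0, "claw": 0}, {"x": -10.3, "y": 1, "z": -6, "roll": 0, "claw": 0}]'

```text
clock: 18.87
eef_pos: [452.7, 92.7, 131.6]
tool_rot: [-3.137, 0.001, 1.573]
force: [0.2, -0.5, -1.0]
width: 85.5
```

send_rows --rows '[{"x": 0, "y": 0, "z": 0, "roll": 0, "claw": 0}, {"x": 0, "y": 0, "z": 0, "roll": 0, "claw": 0}, {"x": 0, "y": 0, "z": 0, "roll": 0, "claw": 0}, {"x": 0, "y": 0, "z": 0, "roll": 0, "claw": 0}, {"x": 0, "y": 0, "z": 0, "roll": 0, "claw": 0}]'

```text
clock: 19.28
eef_pos: [458.1, 92.8, 132.9]
tool_rot: [3.14, -0.001, 1.571]
force: [-0.2, 0.0, -0.3]
width: 85.2
```

```bash
python3 look.py pics/l5.png
```

```text
{'clock': 19.383, 'qpos': [-0.135, 0.555, -0.179, 2.118, 0.204, 0.483, -0.468], 'eef_pos': [457.591, 92.768, 132.665], 'tool_rot': [3.14, -0.0, 1.571], 'force': [-1.046, 0.298, 0.249], 'width': 85.558}
large (612.3, 181.7) [  0   0  22  20 319] [618.3 185.3 154. ]
medium (619.5, 77.2) [  0   0  22  18 265] [628.4  79.9 132. ]
small (626.7, -27.2) [  0   0  22   9 129] [645.5 -28.3 112. ]
small (626.7, -27.2) [ 6  7 10 11 93] [626.  -26.9 112. ]
tiny (634.1, -131.9) [  0   0  22  12 111] [ 652.9 -136.4   96. ]
```

View pics/l5.png

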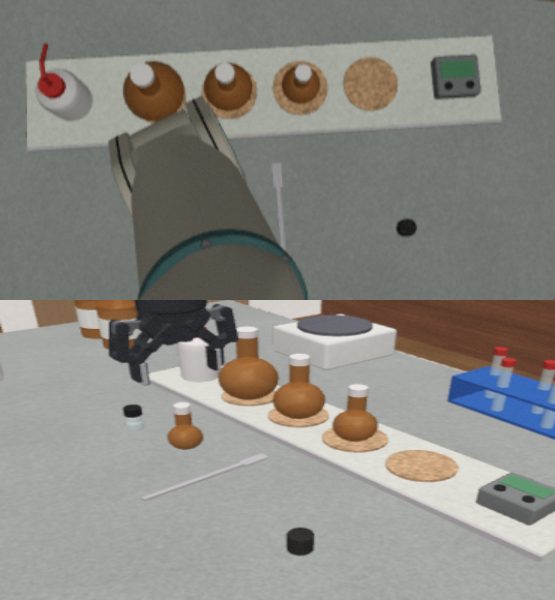

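Three flasks are now upright on their mats. Only the tiny flask is left, and the gripper is above it.

send_rows --rows '[{"x": 0, "y": 0, "z": -2, "roll": 0, "claw": 0}, {"x": 0, "y": 0, "z": -4, "roll": 0, "claw": 0}, {"x": 0, "y": 0, "z": -6, "roll": 0, "claw": 0}, {"x": 0, "y": 0, "z": -7.2, "roll": 0, "claw": 0}, {"x": 0, "y": 0, "z": -7.6, "roll": 0, "claw": 0}]'

```text
clock: 19.8
eef_pos: [456.2, 92.6, 54.7]
tool_rot: [-3.139, 0.001, 1.571]
force: [-0.2, -0.1, -0.2]
width: 85.5
```

send_rows --rows '[{"x": 0, "y": 0, "z": 0, "roll": 0, "claw": 0}, {"x": 0, "y": 0, "z": 0, "roll": 0, "claw": 0}, {"x": 0, "y": 0, "z": 0, "roll": 0, "claw": 0.4}, {"x": 0, "y": 0, "z": 0, "roll": 0, "claw": 0.5}, {"x": 0, "y": 0, "z": 0, "roll": 0, "claw": 0.6}]'

```text
clock: 20.22
eef_pos: [457.4, 92.8, 56.9]
tool_rot: [3.14, -0.0, 1.571]
force: [0.3, 0.4, -0.8]
width: 51.2
```

send_rows --rows '[{"x": 0, "y": 0, "z": 0, "roll": 0, "claw": 0.7}, {"x": 0, "y": 0, "z": 0, "roll": 0, "claw": 0.8}, {"x": 0, "y": 0, "z": 0, "roll": 0, "claw": 1}, {"x": 0, "y": 0, "z": 0, "roll": 0, "claw": 1}, {"x": 0, "y": 0, "z": 0, "roll": 0, "claw": 1}]'

```text
clock: 20.63
eef_pos: [457.1, 92.8, 56.6]
tool_rot: [3.141, -0.0, 1.572]
force: [-0.7, -0.3, 6.1]
width: 18.7
```

send_rows --rows '[{"x": 0, "y": 0, "z": 1, "roll": 0, "claw": 1}, {"x": 0, "y": 0, "z": 3, "roll": 0, "claw": 1}, {"x": 0, "y": -1, "z": 5.5, "roll": 0, "claw": 1}, {"x": 0.5, "y": -3, "z": 7, "roll": 0, "claw": 1}, {"x": 1, "y": -5.5, "z": 7, "roll": 0, "claw": 1}]'

```text
clock: 21.05
eef_pos: [468.8, 39.2, 129.5]
tool_rot: [3.136, -0.002, 1.575]
force: [0.7, 0.1, -1.0]
width: 18.7
```

send_rows --rows '[{"x": 0.7, "y": -3, "z": 0, "roll": 0, "claw": 1}, {"x": 1.5, "y": -6, "z": 0, "roll": 0, "claw": 1}, {"x": 2.5, "y": -9, "z": 0, "roll": 0, "claw": 1}, {"x": 4, "y": -12, "z": 0, "roll": 0, "claw": 1}, {"x": 6, "y": -14.5, "z": 0, "roll": 0, "claw": 1}]'

```text
clock: 21.47
eef_pos: [525.6, -110.1, 126.7]
tool_rot: [-3.139, 0.001, 1.57]
force: [1.8, 0.3, -0.7]
width: 19.0
```

send_rows --rows '[{"x": 2.5, "y": -1.5, "z": 0, "roll": 0, "claw": 1}, {"x": 5, "y": -2.4, "z": 0, "roll": 0, "claw": 1}, {"x": 7.5, "y": -2.5, "z": 0, "roll": 0, "claw": 1}, {"x": 9.7, "y": -2.5, "z": 0, "roll": 0, "claw": 1}, {"x": 10.7, "y": -2.5, "z": -0.5, "roll": 0, "claw": 1}]'

```text
clock: 21.88
eef_pos: [637.5, -132.4, 122.5]
tool_rot: [3.137, -0.0, 1.571]
force: [-0.3, -0.5, -0.0]
width: 19.0
```

send_rows --rows '[{"x": 0, "y": 0, "z": -0.5, "roll": 0, "claw": 1}, {"x": 0, "y": 0, "z": -1.5, "roll": 0, "claw": 1}, {"x": 0, "y": 0, "z": -2.5, "roll": 0, "claw": 1}, {"x": 0, "y": 0, "z": -3.5, "roll": 0, "claw": 1}, {"x": 0, "y": 0, "z": -4, "roll": 0, "claw": 1}]'

```text
clock: 22.3
eef_pos: [631.8, -132.3, 79.2]
tool_rot: [-3.138, -0.0, 1.571]
force: [-0.3, -0.0, 0.2]
width: 18.5
```

send_rows --rows '[{"x": 0, "y": 0, "z": 0, "roll": 0, "claw": 1}, {"x": 0, "y": 0, "z": -0.2, "roll": 0, "claw": 1}, {"x": 0, "y": 0, "z": -0.5, "roll": 0, "claw": 1}, {"x": 0, "y": 0, "z": -0.7, "roll": 0, "claw": 1}, {"x": 0, "y": 0, "z": -0.7, "roll": 0, "claw": 1}]'

```text
clock: 22.72
eef_pos: [633.8, -132.2, 74.1]
tool_rot: [-3.141, -0.0, 1.572]
force: [0.5, -0.2, -0.1]
width: 18.9
```

send_rows --rows '[{"x": 0, "y": 0, "z": -0.05, "roll": 0, "claw": 1}, {"x": 0, "y": 0, "z": -0.1, "roll": 0, "claw": 1}, {"x": 0, "y": 0, "z": -0.15, "roll": 0, "claw": 1}, {"x": 0, "y": 0, "z": -0.2, "roll": 0, "claw": 1}, {"x": 0, "y": 0, "z": -0.25, "roll": 0, "claw": 1}]'

```text
clock: 23.13
eef_pos: [634.0, -132.2, 71.7]
tool_rot: [3.141, -0.0, 1.571]
force: [-0.6, 0.2, -0.1]
width: 18.4
```

send_rows --rows '[{"x": 0, "y": 0, "z": -0.03, "roll": 0, "claw": 1}, {"x": 0, "y": 0, "z": -0.06, "roll": 0, "claw": 1}, {"x": 0, "y": 0, "z": -0.06, "roll": 0, "claw": 1}, {"x": 0, "y": 0, "z": -0.06, "roll": 0, "claw": 1}, {"x": 0, "y": 0, "z": -0.06, "roll": 0, "claw": 1}]'

```text
clock: 23.55
eef_pos: [634.0, -132.3, 71.6]
tool_rot: [3.141, 0.0, 1.571]
force: [-1.6, 0.1, 4.6]
width: 18.6
```

Contact at 4.6 N, as with the others. I'll release and back off to look.

send_rows --rows '[{"x": 0, "y": 0, "z": 0, "roll": 0, "claw": 0.6}, {"x": 0, "y": 0, "z": 0, "roll": 0, "claw": 0.5}, {"x": 0, "y": 0, "z": 0, "roll": 0, "claw": 0.3}, {"x": 0, "y": 0, "z": 0, "roll": 0, "claw": 0.2}, {"x": 0, "y": 0, "z": 1, "roll": 0, "claw": 0}]'

```text
clock: 23.97
eef_pos: [632.4, -132.0, 79.4]
tool_rot: [-3.138, -0.001, 1.572]
force: [-0.4, 0.7, 0.5]
width: 77.3
```

send_rows --rows '[{"x": 0, "y": 0, "z": 2, "roll": 0, "claw": 0}, {"x": 0, "y": 0, "z": 5, "roll": 0, "claw": 0}, {"x": 0, "y": 0, "z": 8, "roll": 0, "claw": 0}, {"x": -3, "y": -1, "z": 10, "roll": 0, "claw": 0}, {"x": -6, "y": -2, "z": 10, "roll": 0, "claw": 0}]'

```text
clock: 24.38
eef_pos: [577.8, -151.5, 186.3]
tool_rot: [3.131, 0.001, 1.574]
force: [-0.6, -0.6, 0.0]
width: 85.4
```

send_rows --rows '[{"x": -3, "y": -2, "z": 0, "roll": 0, "claw": 0}, {"x": -6, "y": -4, "z": 0, "roll": 0, "claw": 0}, {"x": -9, "y": -6, "z": 0, "roll": 0, "claw": 0}, {"x": -11, "y": -8, "z": 0, "roll": 0, "claw": 0}, {"x": -12, "y": -9, "z": 0, "roll": 0, "claw": 0}]'

```text
clock: 24.8
eef_pos: [450.2, -245.3, 181.8]
tool_rot: [-3.139, 0.002, 1.567]
force: [-0.6, -0.9, 0.5]
width: 85.7
```

send_rows --rows '[{"x": 0, "y": 0, "z": 0, "roll": 0, "claw": 0}, {"x": 0, "y": 0, "z": 0, "roll": 0, "claw": 0}, {"x": 0, "y": 0, "z": 0, "roll": 0, "claw": 0}, {"x": 0, "y": 0, "z": 0, "roll": 0, "claw": 0}, {"x": 0, "y": 0, "z": 0, "roll": 0, "claw": 0}]'

```text
clock: 25.22
eef_pos: [455.1, -241.0, 181.2]
tool_rot: [3.141, -0.0, 1.574]
force: [0.3, -0.2, -0.5]
width: 85.0
```

```bash
sed -i 's/>135/>155/' look.py; python3 look.py pics/l6.png
```

```text
{'clock': 25.317, 'qpos': [0.632, 0.534, -0.289, 1.951, 0.23, 0.688, 0.205], 'eef_pos': [454.618, -241.4, 181.063], 'tool_rot': [3.141, -0.0, 1.573], 'force': [-0.644, -0.825, -0.101], 'width': 85.399}
large (612.3, 181.7) [  0   0  19  19 247] [616.8 186.  154. ]
medium (619.5, 77.2) [  0   0  22  17 206] [628.4  79.7 132. ]
small (626.7, -27.2) [ 0  0 16  5 50] [647.4 -20.9 112. ]
small (626.7, -27.2) [ 6  8 10  9 74] [626.1 -26.9 112. ]
tiny (634.1, -131.9) [ 0  0 22  9 66] [ 653.8 -136.3   96. ]
tiny (634.1, -131.9) [ 7  8  9  8 56] [ 634.4 -132.1   96. ]
```

View pics/l6.png

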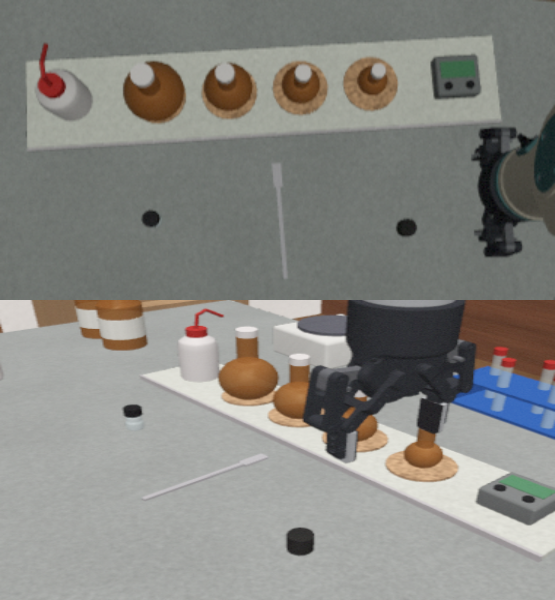

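All four are upright in the right order and the arm is clear. The stopper blobs of the large and medium flasks merged with the white board, so I'll check those two by depth and then hand in.

```bash
python3 - <<'E'
from h import *
im,d=ctrl.get_image("top");ok=True
for n,x,y,H in(("large",612.3,181.7,155),("medium",619.5,77.2,133),("small",626.7,-27.2,113),("tiny",634.1,-131.9,97)):
    u,v=proj("top",[x,y,H]).round().astype(int);P=[]
    for b in range(v-14,v+15):
        for a in range(u-14,u+15):
            p=w("top",a,b,d[b,a])
            if abs(p[2]-H)<5:P.append(p)
    m=np.mean(P,0);print(n,len(P),(m-[x,y,H]).round(1));ok&=np.hypot(*(m[:2]-[x,y]))<5
if ok: print(ctrl.finish_job())
E
```

```text
large 184 [-2.2  0.4 -1.3]
medium 131 [-0.5  0.5 -1.2]
small 96 [-1.9  0.5 -1.2]Traceback (most recent call last):
  File "<stdin>", line 7, in <module>
  File "h.py", line 4, in w
    c=ctrl.get_calibration(cam);K=np.array(c["intrinsics"]);T=np.array(c["T"])
ValueError: time passes only in moves, steps and waits
```

```bash
python3 -c "
from cell import ctrl
print(ctrl.read_state()['clock']);print(ctrl.finish_job())"
```

```text
25.3667
the job is handed in; nothing more can be done
None
```

All four flasks are on the mats, upright and in order: large next to the wash bottle, then medium, small and tiny at the timer end. I lowered each one until I felt about 5–6 N of contact before letting go. The job was handed in at about 25 s on the clock.

- **Centring:** the last top-camera checks put every stopper within about 2.5 mm of its mat's centre. Large, medium and small were checked by depth. Tiny was checked by colour and came out within about 0.5 mm.
- **Arm position:** the final pictures from both cameras show the open gripper well clear of everything.
- **Checks that failed:** the colour check could not be used for large and medium, because their stoppers merged with the white board. The depth check stopped with an interface error ("time passes only in moves, steps and waits") before it reached tiny.

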